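# Push-fit an exhaust silencer on a bench valve

### The arm

A 6-joint arm with a two-finger parallel gripper is mounted at the origin on the work surface. World frame = base frame: x ahead of the robot, y to its left, z up, the work surface at z = 0. Lengths are in m, angles in degrees, forces in N, time in s.
With the tool pointing down it reaches from about 0.4 to 0.825 m from the base axis. Payload 7 kg.
Tool frame: the origin (TCP) lies at the very end of the fingers, on their centre line; the grasp point (between the pads) lies 19 mm behind it (grasp_offset is the x of the grasp point in the tool frame, in m); x points along the fingers, y is the direction in which the jaws open and shut, and the axes are right-handed (so a half turn about x gives the same grasp; the last joint's range is limited). The gripper opens to 88 mm and grips with 3 to 60 N. Pads are 19 mm wide; open, the fingers measure 130 mm over their backs; the gripper's body (78 mm by 193 mm) begins 47 mm behind the grasp point.
Start: joints at [80.621, 20.546, 0.682, 0, -70.136, -16.507], TCP at [0.295, 0.607, 0.227] pointing down, gripper open.
Joint ranges: [-176.03, 176.03], [-82.01, 121.73], [-58.28, 71.71], [-173.87, 95.51], [-174.79, -0.11], [-173.66, 173.66]. Speed limits (degrees/s): [136.94, 136.94, 172.46, 180, 180, 180].

### API

Orientations are given as [roll, pitch, yaw] about the fixed x, y, z axes, in that order (R = Rz(yaw) Ry(pitch) Rx(roll)).
In Python, from plant import get_obs, snapshot, close_job, grasp_offset gives the robot as it stands.
- The arm moves only by the tool carry_out, never from a script. Its argument "series" is a list that holds one entry, the list of rows, each a list of 6 numbers: the shift along the tool's x, y, z in mm, then the turn, a rotation vector about the tool's x, y, z in degrees. A call has 1 to 10 rows; each row is the pose to reach, as a shift and turn from the pose commanded when the call began, along the tool's axes at that moment; what a row does not reach only later rows make up. A row lasts 1/8 s, in which the tool goes at most 62.5 mm and 10.7 degrees, less where a joint would pass 70% of its speed; a pose out of reach is approached as far as the arm can. A call with a gripper value outside its range is refused whole. "hand" is the gripper's target within -1 to 1 (shut at 1, half-way at 0, fully open at -1), set as the call begins (left out, the last holds). The fingers move at their own pace and stop on an object; the grip force is fixed at half the most. Time passes only in rows, so rows that repeat a pose let the fingers close. It gives the time, the measured TCP pose, the force and the opening at its end, in the units of the state.
- get_obs(): the state, without advancing time (a new reading comes with each control period).
- snapshot(name): name is "scene" or "top" or "wrist"; returns a dict with "color" (400x640x3 uint8, red, green, blue), "fx", "fy", "cx", "cy" (pixels), "eye" and "attitude" of the camera in the world. Camera axes: x right, y down, z forward; pixel columns grow to the right and rows downward; lengths in m; the calibration is good to about 2 mm. A picture is of the moment at which its call begins. There is no depth.
- close_job(): hands the job in, once; it reports no verdict.
The state is a dict: "clock": time; "joint_pos": joint angles; "qvel": joint speeds; "tau": joint torques, N m; "tool_pos": TCP position; "orientation": TCP orientation; "force": force on the tool from outside, world axes, zero at the start; "moment": the same for the moment, N m; "opening": finger opening in m.
Only numpy, scipy, OpenCV 4.12 (cv2) and the standard library are available. Lean on these libraries where they do the work, as an engineer would, in place of code of your own. Each camera call takes 0.05 s, during which the arm holds its last target.

### The job

Take the bronze exhaust silencer out of its wooden block and push its stem straight down into the push-in fitting with the blue collar until it bottoms and locks, pushing firmly but never harder than about 25 N. Then prove the lock: pull the silencer straight up by its body so that the spring-mounted fitting is lifted some 5 mm with it for about half a second, lower it back down and let go, leaving the silencer locked upright in the fitting. Do not disturb the blue parts bin, the pin tray or the screwdriver.

Things in the scene. Friction and masses are not known exactly. Their poses are not given: they have to be found in the camera images.
- silencer_center (a point): Centre of the silencer's round copper-coloured bronze body (24 mm diameter, 40 mm tall; grip it here). Site z points up along the silencer. The rigid part is 88 mm tall, 40 to 85 g; this point is 68 mm above the stem's tip, 20 mm below the top. It starts upright, stem down, in the wooden block, this point 76 mm above the table. A black flange 28 mm wide, 6 mm thick lies just under the body.
- silencer_tip (a point): Centre of the lower end of the silencer's white stem, on its axis. Stem 42 mm long, 16 mm diameter, with a 7 mm long taper at the foot (9 mm diameter at the tip) and a locking groove 11 to 19 mm above the tip.
- holder: Fixed dark wooden block, origin under the silencer's hole, at table height: 38 mm tall, 90 mm wide (y), reaching from 40 mm in front of the hole (-x) to 90 mm behind it (+x). Dark steel pins stick up 12 mm 54 to 86 mm behind the hole. The hole (18 mm diameter, 30 mm deep) holds the stem loosely.
- blue_mouth (a point): Centre of the mouth of the fitting with the blue collar (33 mm outside diameter, bore 18 mm), on its vertical axis, z up, 75 mm above the table at rest; it rises with the fitting. The stem bottoms on a rigid seat hidden 24 to 38 mm below the mouth, differing from start to start and not measurable: it must be felt. Over 30 N between silencer and fitting is damage.
- fitting (a joint): Upward travel in m of the blue-collared fitting in its block: 0 at rest on a hard stop, limit 0.010. Pushing down does not move it. A preloaded spring holds it down: with the silencer locked it starts to lift at about 9 to 10 N of upward pull and needs 1 N more per mm (5 mm: about 15 N). About 1.5 mm of free play comes first.
- valve_blue: Fixed aluminium block, 70 x 60 x 30 mm on a steel foot 110 x 50 x 8 mm, carrying the blue-collared fitting upright at its centre; origin centre of underside. In the fitting four sprung pawls must be spread by the stem's taper, at about 6 to 14 N of push; they snap into the groove 1.5 mm before the stem bottoms. A stem short of that is not locked and comes out at a few N.
- orange_mouth (a point): Mouth of a similar fitting with an orange collar on another fixed valve block of the same size, 75 mm above the table: not to be used.
- parts_bin: Loose blue open bin with pins, 100 x 140 x 60 mm, origin at the centre of its underside. Leave alone.
- pin_tray: Loose wooden tray with dark steel pins, 90 x 120 x 30 mm plus 12 mm of pins, origin at the centre of its underside. Leave alone.
- screwdriver: Loose red-handled screwdriver lying on the bench. Leave alone.
Mind the look-alikes: they are no part of the job. Leave any pink or purple look-alike of the valve_blue alone. Leave any turquoise look-alike of the part that bears silencer_center alone.

How it is judged:
By the outcome, as a careful person would: the job done as asked, in the order asked, and still so for the second after the job is handed in, with the robot touching nothing.
It also fails if it takes over 48 s, if anything falls off the work surface, if the arm or the gripper's body presses on something with over 40 N, if the wrist force passes 120 N, or if a joint passes its speed limit or range.

## Working session

There is one attempt and no reset: what is moved stays moved. The work goes in short steps, Python scripts to look and compute and a tool call to move; the robot and the scene stay as the last step left them, time stands still between calls to the robot, and variables do not carry over. Pictures are saved under pics/ and viewed, and the job is handed in when it is done.

Besides the shell and the picture viewer there is one more tool, called after "Emit:" by a JSON object that holds its "api" and its "payload", one argument or row to a line. carry_out: Moves the arm, as the interface text tells. Its arguments: {"type":"object","properties":{"series":{"type":"array","items":{"type":"array","items":{"type":"array","items":{"type":"number"}}}},"hand":{"type":"number"}},"required":["series"]}

```bash
mkdir -p pics; ls; python3 - <<'E'
from plant import *
import cv2
o=get_obs()
for k,v in o.items(): print(k,v)
print(grasp_offset)
for n in ["scene","top","wrist"]:
    s=snapshot(n); cv2.imwrite(f"pics/{n}0.png",s["color"][:,:,::-1]); print(n,{k:s[k] for k in s if k!="color"})
E
```

```text
pics
clock 0.0
joint_pos [ 8.06210100e+01  2.05904776e+01  6.34909904e-01 -2.09268907e-02
 -7.01354253e+01 -1.65076693e+01]
qvel [ 0.00154748  0.06196579  0.07299133  0.01744272 -0.0505089  -0.02546423]
tau [-3.78531222e-04 -5.82727754e+01  2.93042189e+01  6.99670002e+00
  6.75269999e-03 -1.68083188e-04]
tool_pos [0.29449916 0.60683374 0.22563958]
orientation [  94.30962881   89.90690392 -111.58415699]
force [-0.63740067  0.53117132  0.07590646]
moment [0.03041917 0.01139495 0.01240666]
opening 0.0879151653494307
-0.0188
scene {'fx': 417.21210822580434, 'fy': 417.21210822580434, 'cx': 327.2057474839898, 'cy': 204.51813053082753, 'eye': array([1.07999784, 0.07667904, 0.64028409]), 'attitude': array([-135.83172958,   -0.90097611,  107.98029815])}
top {'fx': 470.49589169105695, 'fy': 470.49589169105695, 'cx': 315.4159083470483, 'cy': 207.60931287327867, 'eye': array([ 0.33850203, -0.09240967,  1.29649242]), 'attitude': array([-171.34288404,    0.69827552,  -91.3974403 ])}
wrist {'fx': 286.7425733505062, 'fy': 286.7425733505062, 'cx': 318.6315084006075, 'cy': 196.208960148649, 'eye': array([0.36123298, 0.57509598, 0.38371062]), 'attitude': array([ 1.64168842e+02, -6.03288365e-02, -1.15851120e+02])}
```

View pics/scene0.png

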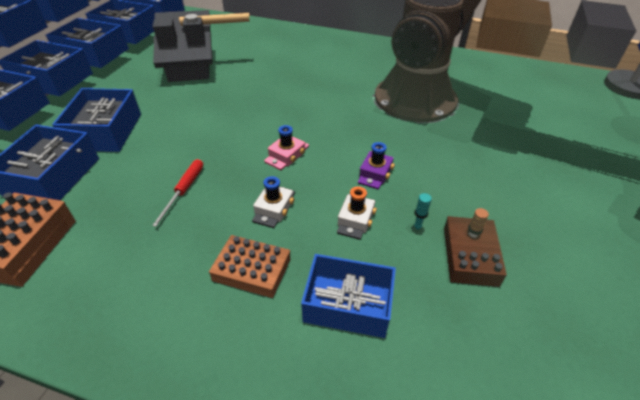

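View pics/top0.png

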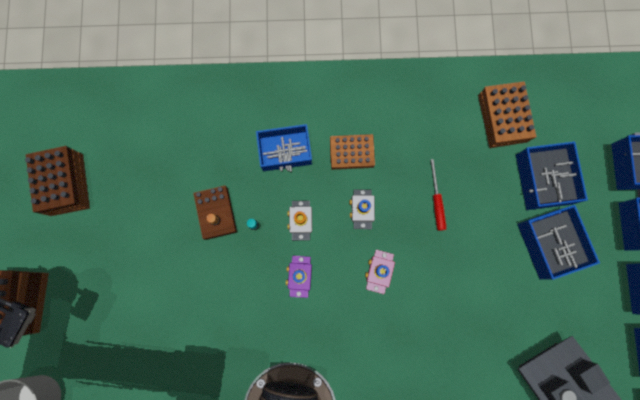

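View pics/wrist0.png

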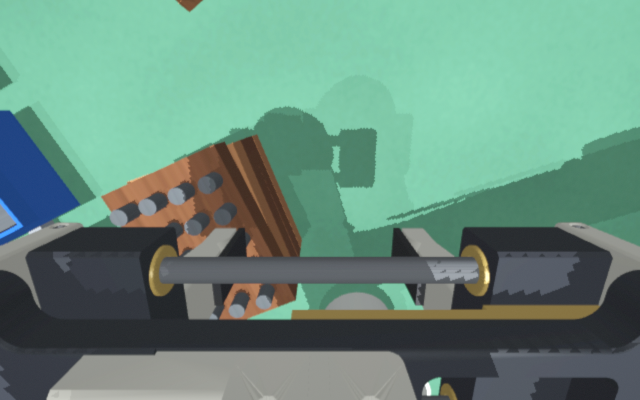

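```bash
python3 - <<'E'
import cv2,numpy as np
t=cv2.imread("pics/top0.png"); s=cv2.imread("pics/scene0.png")
a=cv2.resize(t[180:300,190:410],None,fx=3.6,fy=3.6,interpolation=2)
b=cv2.resize(s[110:290,230:520],None,fx=2.7,fy=2.7,interpolation=2)
cv2.imwrite("pics/ct.png",a);cv2.imwrite("pics/cs.png",b)
E
```

```text
(no output)
```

View pics/ct.png

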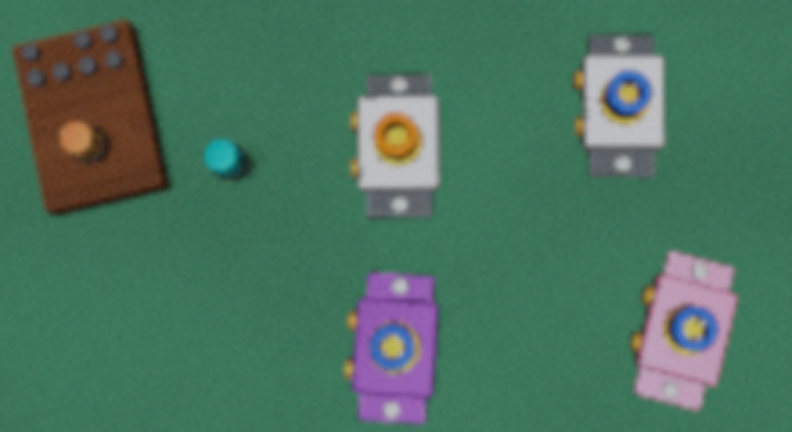

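View pics/cs.png

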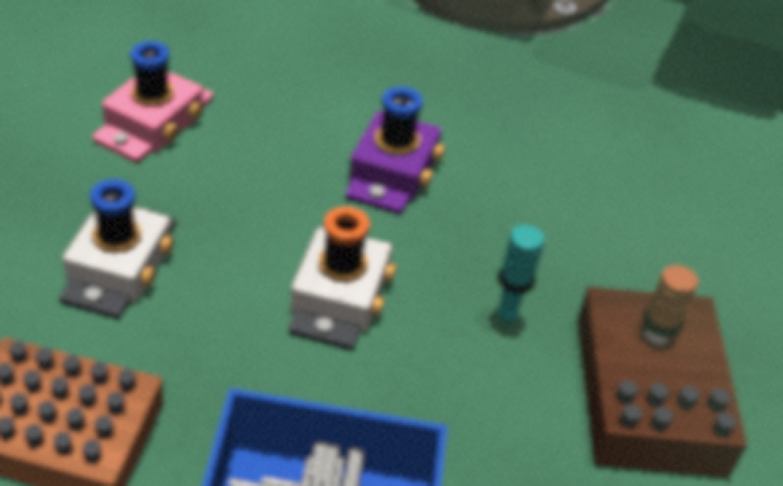

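Candidates (top view pixels) for the silencer are the bronze one in the wooden block at (212,218) and the turquoise look-alike at (252,223). For the fitting they are white with blue collar (364,206), white with orange (300,218), purple (299,276) and pink (382,271). I choose bronze (212,218) and white/blue (364,206). The crops confirm both.

```bash
cat > h.py <<'E'
import cv2,numpy as np
from scipy.spatial.transform import Rotation as R
def rot(s): return R.from_euler('xyz',s["attitude"],degrees=True).as_matrix()
def ray(s,u,v):
    d=rot(s)@np.array([(u-s["cx"])/s["fx"],(v-s["cy"])/s["fy"],1]); return s["eye"],d/np.linalg.norm(d)
def plane(s,u,v,z):
    e,d=ray(s,u,v); return e+d*(z-e[2])/d[2]
def proj(s,p):
    q=rot(s).T@(np.array(p)-s["eye"]); return [s["fx"]*q[0]/q[2]+s["cx"], s["fy"]*q[1]/q[2]+s["cy"]]
def tri(s1,p1,s2,p2):
    e1,d1=ray(s1,*p1);e2,d2=ray(s2,*p2)
    A=np.stack([d1,-d2],1);t=np.linalg.lstsq(A,e2-e1,rcond=None)[0]
    a=e1+t[0]*d1;b=e2+t[1]*d2;return (a+b)/2,np.linalg.norm(a-b)
def blob(img,roi,lo,hi):
    x0,y0,x1,y1=roi;h=cv2.cvtColor(img[y0:y1,x0:x1],cv2.COLOR_RGB2HSV)
    m=cv2.inRange(h,lo,hi);n,l,st,c=cv2.connectedComponentsWithStats(m)
    i=1+np.argmax(st[1:,4]);
    cs,_=cv2.findContours((l==i).astype(np.uint8),cv2.RETR_EXTERNAL,cv2.CHAIN_APPROX_NONE)
    (cx,cy),ax,an=cv2.fitEllipse(max(cs,key=len))
    return (cx+x0,cy+y0),ax,st[i]+np.array([x0,y0,0,0,0])
E
python3 - <<'E'
from plant import *
from h import *
T=snapshot("top");S=snapshot("scene")
def hsv(s,u,v): return cv2.cvtColor(s["color"],cv2.COLOR_RGB2HSV)[v,u]
print(hsv(T,212,218),hsv(S,481,212),hsv(T,207,230),hsv(T,358,206),hsv(S,273,181))
bl=((105,120,60),(125,255,255)); br=((5,120,150),(18,255,255))
a=blob(T["color"],(345,190,380,225),*bl);b=blob(S["color"],(260,172,285,196),*bl)
print(a,b,plane(T,*a[0],.075),plane(S,*b[0],.075),tri(T,a[0],S,b[0]))
a=blob(T["color"],(203,208,224,228),*br);b=blob(S["color"],(470,203,495,230),*br)
print(a,b,plane(T,*a[0],.096),plane(S,*b[0],.096),tri(T,a[0],S,b[0]))
o=get_obs();print(o["clock"],R.from_euler('xyz',o["orientation"],degrees=True).as_matrix())
E
```

```text
[ 14 142 191] [ 10 138 203] [ 11 163 100] [126  60 102] [112 117  59]
((363.93268966674805, 205.50258255004883), (10.000226974487305, 11.137794494628906), array([359, 200,  11,  12,  65])) ((271.303183555603, 182.46178436279297), (11.7527437210083, 15.3939790725708), array([264, 177,  16,  12, 147])) [ 0.52705227 -0.20950925  0.075     ] [ 0.53271146 -0.20828463  0.075     ] (array([ 0.52794019, -0.21033993,  0.07015249]), np.float64(0.0007754623622042256))
((210.5, 217.6905755996704), (7.605862140655518, 7.620757102966309), array([207, 214,   8,   8,  56])) ((481.3700885772705, 212.80486011505127), (7.166357040405273, 11.391383171081543), array([476, 209,  12,   9,  76])) [0.50240344 0.18899249 0.096     ] [0.50452902 0.19050573 0.096     ] (array([0.50267415, 0.19017906, 0.09407046]), np.float64(0.0014301028842737874))
0.25 [[-2.25529058e-04 -4.36599865e-01 -8.99655771e-01]
 [-7.28546427e-04 -8.99655484e-01  4.36599908e-01]
 [-9.99999709e-01  7.53906964e-04 -1.15184818e-04]]
```

```bash
python3 - <<'E'
from plant import *
from h import *
o=get_obs();W=snapshot("wrist")
Rt=R.from_euler('xyz',o["orientation"],degrees=True).as_matrix()
p=o["tool_pos"];print("cam in tool",Rt.T@(W["eye"]-p)); print("camR",Rt.T@rot(W))
for d in (-.02,0,.05,.1,.15,.2): print(d,proj(W,p+Rt@[d,0,0]))
for tgt in ([.503,.19,.096],[.528,-.209,.075]): print(Rt.T@(np.array(tgt)-p)*1000)
E
```

```text
cam in tool [-0.15796366 -0.00029443 -0.07390745]
camR [[ 4.12820888e-04 -2.72956505e-01  9.62026286e-01]
 [ 9.99999679e-01  7.73483989e-04 -2.09654634e-04]
 [-6.86885333e-04  9.62026064e-01  2.72956737e-01]]
-0.02 [np.float64(319.19528452801217), np.float64(258.92746956000224)]
0 [np.float64(319.14602260132904), np.float64(242.8235802529261)]
0.05 [np.float64(319.0605243070745), np.float64(214.87390066619858)]
0.1 [np.float64(319.0056778753916), np.float64(196.94441791594937)]
0.15 [np.float64(318.96750546503125), np.float64(184.46572874527666)]
0.2 [np.float64(318.9394066999278), np.float64(175.28014804716537)]
[ 130.3900845   284.15398398 -369.54240583]
[ 151.67513019  632.18569326 -566.23474469]
```

Emit:
{"api": "carry_out", "payload": {
  "series": [
    [[0,36,-46,8,0,0],[10,71,-92,16,0,0],[20,107,-139,24,0,0],[30,142,-185,32,0,0],[35,178,-231,40,0,0],[40,213,-277,48,0,0],[45,249,-324,56,0,0],[50,284,-370,64,0,0],[50,284,-370,64,0,0],[50,284,-370,64,0,0]]
  ],
  "hand": -1
}}

```text
clock: 1.55
tool_pos: [0.5038, 0.19, 0.1766]
orientation: [-35.7, 90.0, 54.3]
force: [0.1, 0.8, 0.4]
opening: 0.0878
```

```bash
python3 - <<'E'
from plant import *
from h import *
o=get_obs();W=snapshot("wrist");cv2.imwrite("pics/w1.png",W["color"][:,:,::-1])
print(o["clock"],o["tool_pos"],o["force"]);p=o["tool_pos"]
Rt=R.from_euler('xyz',o["orientation"],degrees=True).as_matrix();print(Rt.round(3),o["joint_pos"].round(1))
print(proj(W,[.503,.19,.096]))
E
```

```text
1.55 [0.50376193 0.19002612 0.17664873] [0.12445762 0.84260706 0.3747662 ]
[[ 0.    -1.    -0.002]
 [ 0.    -0.002  1.   ]
 [-1.    -0.     0.   ]] [ 41.5  10.  -20.7  -0.  -59.3 -41.4]
[np.float64(319.9775416587676), np.float64(202.4162971729649)]
```

View pics/w1.png

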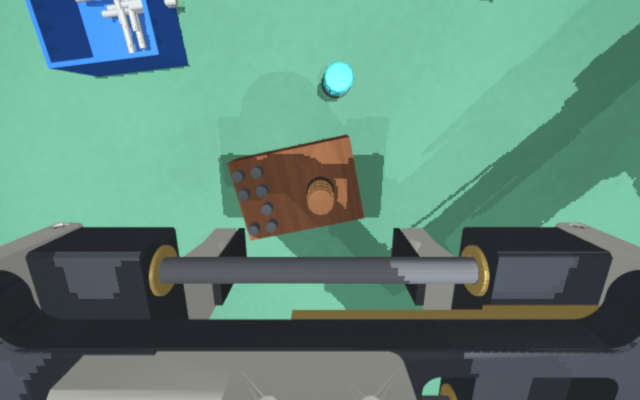

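The wrist view shows the bronze silencer in its block at about (320,197), close to the predicted (320,202), and the turquoise one well away at (338,78).

```bash
python3 - <<'E'
from plant import *
from h import *
W=snapshot("wrist");c=W["color"]
cv2.imwrite("pics/w1c.png",cv2.resize(c[160:235,260:380,::-1],None,fx=6,fy=6,interpolation=0))
print(proj(W,[.503,.19,.096]),plane(W,320,192,.096),plane(W,321,192,.096),plane(W,320,193,.096))
E
```

```text
[np.float64(319.77938625049813), np.float64(201.67006256288224)] [0.50285016 0.1812867  0.096     ] [0.50198832 0.18128346 0.096     ] [0.50284584 0.18217995 0.096     ]
```

View pics/w1c.png

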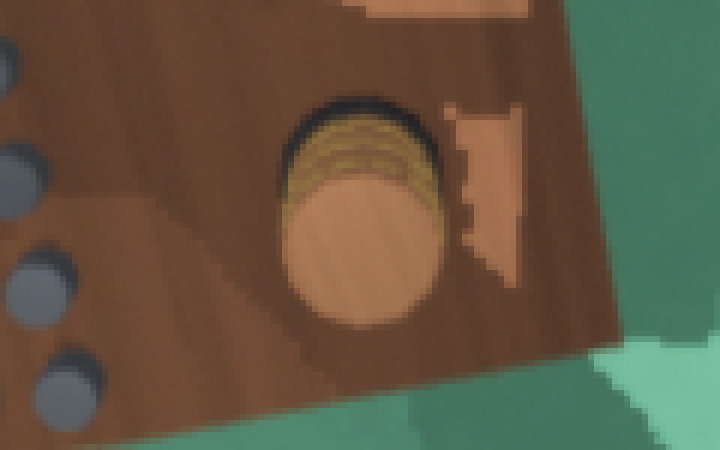

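Emit:
{"api": "carry_out", "payload": {
  "series": [
    [[30,0.8,0,0,0,0],[60,0.8,0,0,0,0],[85,0.8,0,0,0,0],[105,0.8,0,0,0,0],[119,0.8,0,0,0,0],[119,0.8,0,0,0,0],[119,0.8,0,0,0,0]]
  ]
}}

```text
clock: 2.52
tool_pos: [0.5032, 0.1909, 0.0583]
orientation: [-61.7, 89.9, 28.4]
force: [0.4, 0.3, -0.2]
opening: 0.0875
```

Emit:
{"api": "carry_out", "payload": {
  "series": [
    [[0,0,0,0,0,0],[0,0,0,0,0,0],[0,0,0,0,0,0],[0,0,0,0,0,0],[0,0,0,0,0,0],[0,0,0,0,0,0]]
  ],
  "hand": 1
}}

```text
clock: 3.28
tool_pos: [0.5028, 0.1902, 0.0575]
orientation: [137.5, 90.0, -132.4]
force: [-0.3, -0.6, 0.2]
opening: 0.033
```

Emit:
{"api": "carry_out", "payload": {
  "series": [
    [[0,0,0,0,0,0],[0,0,0,0,0,0],[0,0,0,0,0,0]]
  ]
}}

```text
clock: 3.65
tool_pos: [0.5028, 0.1902, 0.0575]
orientation: [138.4, 90.0, -131.5]
force: [0.2, -0.8, 0.2]
opening: 0.0235
```

Emit:
{"api": "carry_out", "payload": {
  "series": [
    [[-8,0,0,0,0,0],[-20,0,0,0,0,0],[-40,0,0,0,0,0],[-70,0,0,0,0,0],[-100,0,0,0,0,0],[-125,0,0,0,0,0],[-130,0,0,0,0,0],[-130,0,0,0,0,0]]
  ]
}}

```text
clock: 4.65
tool_pos: [0.5026, 0.1902, 0.1878]
orientation: [-26.0, 90.0, 64.1]
force: [-0.8, -0.0, -1.2]
opening: 0.0236
```

```bash
python3 - <<'E'
from plant import *
from h import *
o=get_obs();W=snapshot("scene");cv2.imwrite("pics/s2.png",W["color"][:,:,::-1])
print(o["clock"],o["tool_pos"],o["force"],o["opening"]);p=o["tool_pos"]
Rt=R.from_euler('xyz',o["orientation"],degrees=True).as_matrix();print(Rt.round(4))
E
```

```text
4.65 [0.50261352 0.19020132 0.18775727] [-0.75737885 -0.01474765 -1.2146321 ] 0.023591354104683677
[[ 3.0e-04 -1.0e+00 -1.9e-03]
 [ 6.0e-04 -1.9e-03  1.0e+00]
 [-1.0e+00 -3.0e-04  6.0e-04]]
```

View pics/s2.png

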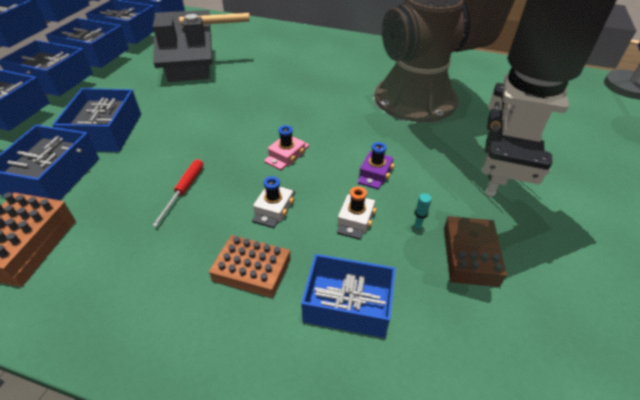

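The silencer hangs from the gripper at about (492,188), and its hole in the block at (470,235) is empty. Next I move above the blue fitting.

Emit:
{"api": "carry_out", "payload": {
  "series": [
    [[0,-2,-30,0,0,0],[0,-5,-80,0,0,0],[0,-9,-135,0,0,0],[0,-12,-190,0,0,0],[0,-16,-245,0,0,0],[0,-19,-300,0,0,0],[0,-22,-350,0,0,0],[0,-24,-385,0,0,0],[0,-25,-399,0,0,0],[0,-25,-399,0,0,0]]
  ]
}}

```text
clock: 5.95
tool_pos: [0.5281, -0.2092, 0.1865]
orientation: [81.4, 89.9, 171.5]
force: [-0.2, -0.3, -1.8]
opening: 0.0233
```

Emit:
{"api": "carry_out", "payload": {
  "series": [
    [[0,0,0,0,0,0],[0,0,0,0,0,0]]
  ]
}}

```text
clock: 6.2
tool_pos: [0.5287, -0.2077, 0.1876]
orientation: [-55.6, 90.0, 34.6]
force: [-0.4, 0.9, -1.3]
opening: 0.0233
```

```bash
python3 - <<'E'
from plant import *
from h import *
o=get_obs();W=snapshot("wrist");c=W["color"];cv2.imwrite("pics/w3.png",c[:,:,::-1])
cv2.imwrite("pics/w3c.png",cv2.resize(c[150:240,260:380,::-1],None,fx=6,fy=6,interpolation=0))
print(o["clock"],o["tool_pos"],o["force"],o["opening"]);p=o["tool_pos"]
Rt=R.from_euler('xyz',o["orientation"],degrees=True).as_matrix();print(Rt.round(4))
print(proj(W,[.528,-.209,.075]),proj(W,p+Rt@[.049,0,0]))
E
```

```text
6.2 [ 0.52870861 -0.20774491  0.18762348] [-0.40353055  0.91472324 -1.30098043] 0.023262770706068633
[[ 2.0e-04 -1.0e+00 -3.3e-03]
 [ 1.0e-04 -3.3e-03  1.0e+00]
 [-1.0e+00 -2.0e-04  1.0e-04]]
[np.float64(319.7632034042223), np.float64(191.59040002369548)] [np.float64(319.0789487574617), np.float64(214.66932881198431)]
```

View pics/w3.png

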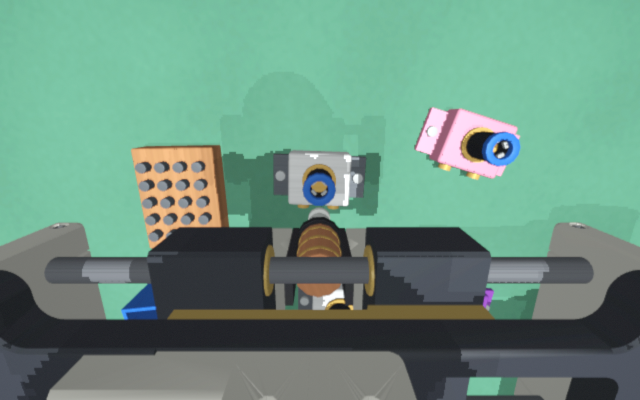

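View pics/w3c.png

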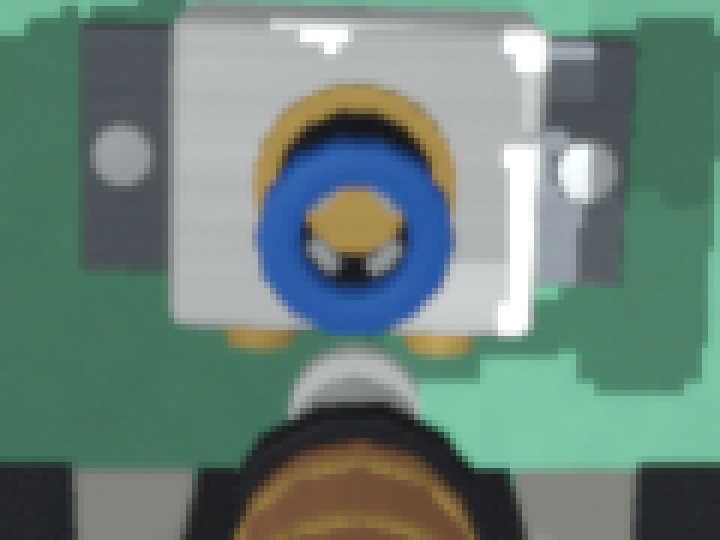

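```bash
python3 - <<'E'
from plant import *
from h import *
W=snapshot("wrist");c=W["color"];T=snapshot("top");
a=blob(c,(295,165,345,207),(105,150,60),(125,255,255));print(a)
print(plane(W,318.75,188.9,.075),plane(W,*a[0],.075),get_obs()["tool_pos"])
b=blob(T["color"],(345,190,380,225),(105,120,60),(125,255,255));print(b)
E
```

```text
((318.82634925842285, 188.72388648986816), (29.952089309692383, 32.451446533203125), array([304, 173,  31,  33, 567]))
[ 0.52906097 -0.21176125  0.075     ] [ 0.52898733 -0.21193864  0.075     ] [ 0.52869554 -0.20806291  0.18773359]Traceback (most recent call last):
  File "<stdin>", line 6, in <module>
  File "h.py", line 17, in blob
    i=1+np.argmax(st[1:,4]);
        ~~~~~~~~~^^^^^^^^^^
    return _wrapfunc(a, 'argmax', axis=axis, out=out, **kwds)
    return bound(*args, **kwds)
ValueError: attempt to get argmax of an empty sequence
```

Emit:
{"api": "carry_out", "payload": {
  "series": [
    [[15,-0.3,-2,0,0,0],[35,-0.3,-3.3,0,0,0],[48,-0.3,-3.3,0,0,0],[52,-0.3,-3.3,0,0,0],[52,-0.3,-3.3,0,0,0],[52,-0.3,-3.3,0,0,0],[52,-0.3,-3.3,0,0,0]]
  ]
}}

```text
clock: 7.22
tool_pos: [0.5292, -0.2121, 0.1362]
orientation: [-95.8, 89.9, -5.7]
force: [-0.5, -1.0, -1.1]
opening: 0.0236
```

```bash
python3 - <<'E'
from plant import *
from h import *
for i in range(3):
    o=get_obs();W=snapshot("wrist");c=W["color"];print(o["tool_pos"],o["force"])
    a=blob(c,(290,165,350,227),(105,150,60),(125,255,255));print(a,plane(W,*a[0],.075))
cv2.imwrite("pics/w4.png",cv2.resize(c[150:250,260:380,::-1],None,fx=6,fy=6,interpolation=0))
p=o["tool_pos"]
Rt=R.from_euler('xyz',o["orientation"],degrees=True).as_matrix();print(Rt.round(4))
print(proj(W,p+Rt@[.049,0,0]))
S=snapshot("scene")["color"];cv2.imwrite("pics/s4.png",cv2.resize(S[120:240,200:360,::-1],None,fx=5,fy=5,interpolation=0))
E
```

```text
[ 0.52921316 -0.21207671  0.13615258] [-0.45189337 -0.95252773 -1.13030851]
((319.44956398010254, 208.31723403930664), (34.780601501464844, 35.57172775268555), array([301, 190,  38,  32, 591])) [ 0.52902992 -0.21315494  0.075     ]
[ 0.52917061 -0.21205153  0.13608149] [0.54842356 0.11466536 0.17311882]
((319.28860092163086, 208.46905136108398), (34.885684967041016, 35.76073455810547), array([301, 190,  38,  32, 592])) [ 0.52907652 -0.21303925  0.075     ]
[ 0.52908388 -0.21205363  0.13596386] [-0.79324877  0.4814512  -0.98956098]
((319.2978401184082, 208.53322219848633), (34.7698974609375, 35.84956359863281), array([301, 190,  38,  32, 590])) [ 0.52899087 -0.21300512  0.075     ]
[[ 7.e-04 -1.e+00 -2.e-03]
 [-1.e-04 -2.e-03  1.e+00]
 [-1.e+00 -7.e-04 -1.e-04]]
[np.float64(319.1381997419651), np.float64(214.63889795660626)]
```

View pics/w4.png

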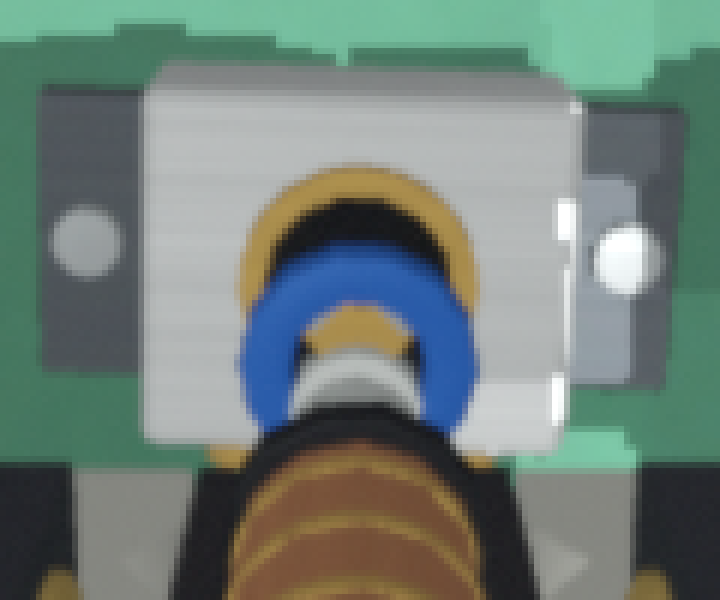

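View pics/s4.png

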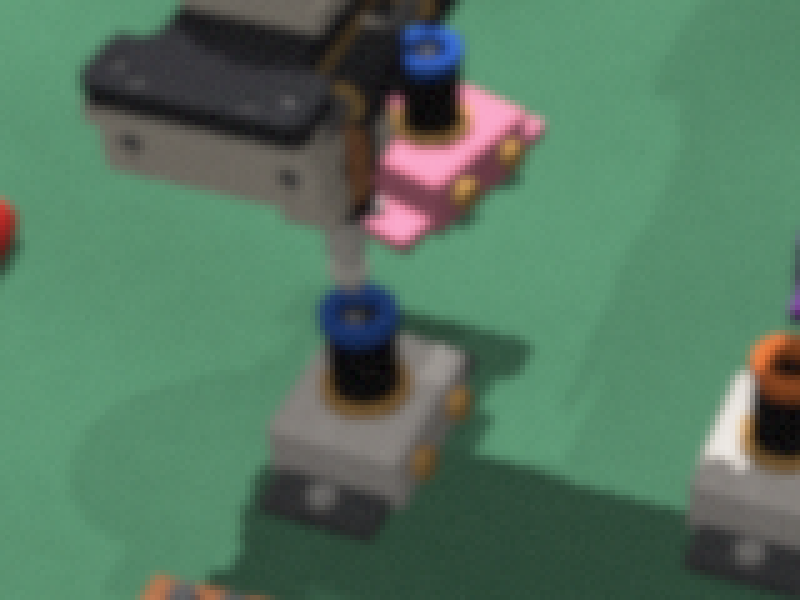

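```bash
python3 - <<'E'
from plant import *
from h import *
S=snapshot("scene");o=get_obs();p=o["tool_pos"];print(p)
f=lambda q:[(q[0]-200)*5+2.5,(q[1]-120)*5+2.5]
for z in (.087,.095,.105): print(z,f(proj(S,[p[0],p[1],z])))
print("mouth",f(proj(S,[.529,-.212,.075])))
a=blob(S["color"],(260,172,285,196),(105,100,50),(125,255,255));print(a,f(a[0]))
E
```

```text
[ 0.52895102 -0.21200752  0.13575178]
0.087 [np.float64(351.64733470900586), np.float64(284.2416670502166)]
0.095 [np.float64(349.95421264236626), np.float64(269.0253641922725)]
0.105 [np.float64(347.8040799465572), np.float64(249.70184881861115)]
mouth [np.float64(354.1115471518697), np.float64(306.75531983167275)]
((271.35608959198, 183.40242099761963), (11.664963722229004, 14.499939918518066), array([264, 177,  16,  13, 137])) [359.2804479598999, 319.51210498809814]
```

```bash
python3 - <<'E'
from plant import *
from h import *
S=snapshot("scene");o=get_obs();p=o["tool_pos"];print(p)
print("scene right",rot(S)[:,0],"down",rot(S)[:,1])
W=snapshot("wrist");Rt=R.from_euler('xyz',o["orientation"],degrees=True).as_matrix()
for d,r in ((.049,.0045),(.042,.008),(.030,.008),(.0085,.014),(.0065,.014),(.0125,.014)):
  print(d,r,proj(W,p+Rt@[d,0,0]),"far",proj(W,p+Rt@[d,0,-r])[1],"near",proj(W,p+Rt@[d,0,r])[1])
c=S["color"]
for v in (163,166,169,172,174,176,180,182,184,186,190): print(v,cv2.cvtColor(c,cv2.COLOR_RGB2HSV)[v,262:284].tolist() if v in(184,) else '',c[v,258:286,0].tolist(),c[v,258:286,2].tolist())
E
```

```text
[ 0.52896123 -0.21203342  0.13570034]
scene right [-0.30865178  0.95104512  0.01572435] down [ 0.67888369  0.23184339 -0.69668184]
0.049 0.0045 [np.float64(319.0803119329756), np.float64(214.66290340599568)] far 209.0727175878113 near 220.1906458636372
0.042 0.008 [np.float64(319.08957801072563), np.float64(217.83231916829297)] far 207.5637100690137 near 227.89152639055425
0.03 0.008 [np.float64(319.10690762655946), np.float64(223.759827987012)] far 212.96007068764283 near 234.32683595550589
0.0085 0.014 [np.float64(319.14350755151946), np.float64(236.27865010314076)] far 215.25936685203618 near 256.42319593866773
0.0065 0.014 [np.float64(319.1473437968835), np.float64(237.59081873080083)] far 216.36858811510908 near 257.9205379612801
0.0125 0.014 [np.float64(319.1360756060477), np.float64(233.73659015523043)] far 213.1119540063576 near 253.52048655990376
163  [102, 103, 103, 104, 105, 106, 105, 104, 100, 94, 82, 65, 44, 49, 80, 124, 157, 184, 217, 239, 248, 249, 249, 248, 244, 236, 218, 174] [95, 94, 92, 91, 92, 92, 91, 91, 88, 80, 71, 56, 40, 42, 61, 94, 118, 136, 156, 182, 199, 20
[... 2224 characters left out ...]
 42, 26, 24, 31, 35, 48, 60, 55, 45, 30, 26, 28, 30, 25, 28, 31, 38, 44, 46, 48, 46, 50] [107, 103, 105, 104, 101, 98, 98, 102, 103, 99, 92, 85, 88, 83, 78, 78, 88, 98, 103, 98, 89, 73, 60, 56, 56, 58, 57, 61]
186  [86, 87, 83, 82, 80, 72, 56, 34, 25, 26, 26, 27, 32, 27, 28, 27, 22, 22, 22, 19, 26, 52, 71, 76, 69, 60, 55, 49] [107, 107, 103, 103, 101, 98, 93, 90, 93, 99, 101, 103, 105, 102, 102, 100, 97, 93, 86, 76, 64, 67, 74, 79, 72, 65, 63, 57]
190  [83, 82, 86, 87, 97, 107, 100, 73, 38, 21, 16, 15, 10, 13, 14, 15, 5, 18, 13, 20, 38, 71, 104, 125, 130, 129, 129, 134] [104, 102, 105, 106, 109, 109, 99, 71, 38, 30, 29, 30, 37, 34, 34, 31, 21, 23, 17, 18, 36, 66, 96, 116, 122, 120, 121, 127]
```

The wrist view shows the stem centred over the collar, with stem centre at about u=319.0 and collar at 319.3. In the scene view the collar looks about 1.5 px to the right. I'll turn the wrist by 90° to get a clean second reading along y.

```bash
python3 - <<'E'
from plant import *
print(get_obs()["joint_pos"].round(1))
E
```

```text
[ -2.2  15.1 -19.9  -0.  -55.    2.3]
```

Emit:
{"api": "carry_out", "payload": {
  "series": [
    [[0,0,0,10,0,0],[0,0,0,20,0,0],[0,0,0,30,0,0],[0,0,0,40,0,0],[0,0,0,50,0,0],[0,0,0,60,0,0],[0,0,0,70,0,0],[0,0,0,80,0,0],[0,0,0,90,0,0],[0,0,0,90,0,0]]
  ]
}}

```text
clock: 8.82
tool_pos: [0.5289, -0.212, 0.1356]
orientation: [-103.4, 90.0, -103.2]
force: [0.2, 0.1, -1.0]
opening: 0.0233
```

Emit:
{"api": "carry_out", "payload": {
  "series": [
    [[0,0,0,0,0,0],[0,0,0,0,0,0]]
  ]
}}

```text
clock: 9.07
tool_pos: [0.5289, -0.212, 0.1356]
orientation: [-93.1, 90.0, -92.8]
force: [0.7, 0.6, -1.4]
opening: 0.0233
```

```bash
python3 - <<'E'
from plant import *
from h import *
o=get_obs();W=snapshot("wrist");c=W["color"];print(o["tool_pos"],o["force"],o["joint_pos"].round(1))
cv2.imwrite("pics/w5.png",cv2.resize(c[150:250,260:380,::-1],None,fx=6,fy=6,interpolation=0))
p=o["tool_pos"]
Rt=R.from_euler('xyz',o["orientation"],degrees=True).as_matrix();print(Rt.round(4))
for d in (.049,.042,.0607):print(proj(W,p+Rt@[d,0,0]))
print(plane(W,318,205,.075),plane(W,319,205,.075))
E
```

```text
[ 0.52890027 -0.21204367  0.13556311] [ 0.74735998  0.63350975 -1.4076194 ] [ -2.2  15.1 -19.9   0.  -55.  -87.6]
[[-0.     -0.0042  1.    ]
 [-0.      1.      0.0042]
 [-1.     -0.     -0.    ]]
[np.float64(318.2721941405675), np.float64(214.37505573123235)]
[np.float64(318.26254678397464), np.float64(217.53906900735606)]
[np.float64(318.28706045581714), np.float64(209.49939695731692)]
[ 0.52506522 -0.212291    0.075     ] [ 0.52506134 -0.21149154  0.075     ]
```

View pics/w5.png

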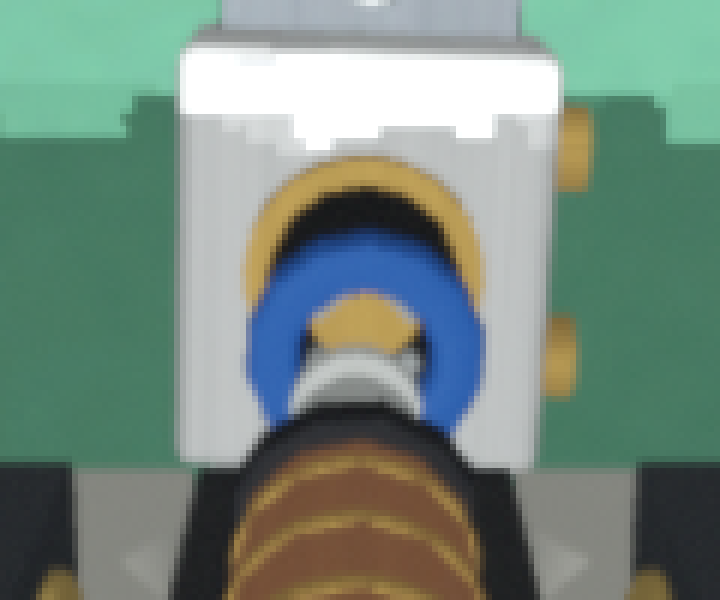

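Emit:
{"api": "carry_out", "payload": {
  "series": [
    [[2,0.6,-0.5,0,0,0],[5,1.2,-1,0,0,0],[7,1.2,-1,0,0,0],[7,1.2,-1,0,0,0],[7,1.2,-1,0,0,0]]
  ]
}}

```text
clock: 9.75
tool_pos: [0.5279, -0.2108, 0.1286]
orientation: [-117.9, 90.0, -117.8]
force: [0.6, 0.3, -0.4]
opening: 0.0234
```

```bash
python3 - <<'E'
from plant import *
from h import *
o=get_obs();W=snapshot("wrist");c=W["color"];print(o["tool_pos"],o["force"])
S=snapshot("scene")
a=cv2.resize(c[170:240,280:360,::-1],None,fx=5,fy=7,interpolation=0)
b=cv2.resize(S["color"][150:220,230:310,::-1],None,fx=5,fy=7,interpolation=0)
a=cv2.resize(c[170:240,280:360,::-1],None,fx=5,fy=5,interpolation=0)
b=cv2.resize(S["color"][140:210,230:310,::-1],None,fx=5,fy=5,interpolation=2)
cv2.imwrite("pics/w6.png",np.hstack([a,b]))
p=o["tool_pos"];f=lambda q:[(q[0]-230)*5+402.5,(q[1]-140)*5+2.5]
for z in (.08,.09,.1): print(f(proj(S,[p[0],p[1],z])))
E
```

```text
[ 0.52793957 -0.21084879  0.12855708] [ 0.63844998  0.32627236 -0.42151919]
[np.float64(606.8213713579979), np.float64(196.39766511016205)]
[np.float64(604.7605240658388), np.float64(177.5766297957631)]
[np.float64(602.6633630181084), np.float64(158.42395298681694)]
```

View pics/w6.png

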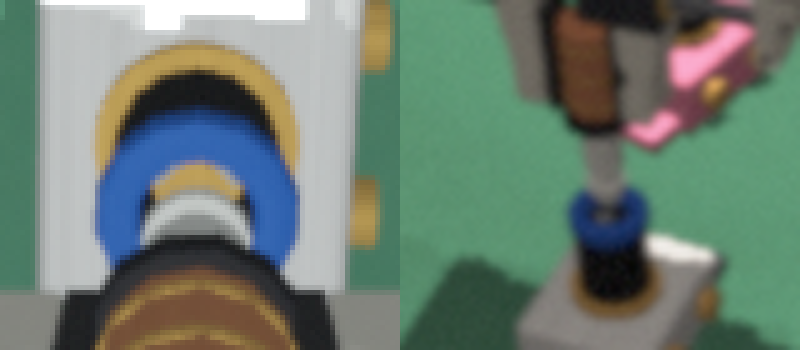

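Emit:
{"api": "carry_out", "payload": {
  "series": [
    [[2,0,0,0,0,0],[4,0,0,0,0,0],[6,0,0,0,0,0],[8,0,0,0,0,0],[10,0,0,0,0,0],[10,0,0,0,0,0]]
  ]
}}

```text
clock: 10.6
tool_pos: [0.5278, -0.2108, 0.1184]
orientation: [177.6, 90.0, 177.7]
force: [0.2, -0.3, -0.6]
opening: 0.0237
```

Emit:
{"api": "carry_out", "payload": {
  "series": [
    [[1.2,0,0,0,0,0],[2.4,0,0,0,0,0],[3.6,0,0,0,0,0],[4.8,0,0,0,0,0],[6,0,0,0,0,0],[6,0,0,0,0,0]]
  ]
}}

```text
clock: 11.35
tool_pos: [0.528, -0.2108, 0.1125]
orientation: [-2.9, 90.0, -2.8]
force: [1.3, -0.4, -1.3]
opening: 0.0234
```

Emit:
{"api": "carry_out", "payload": {
  "series": [
    [[1,0,0,0,0,0],[2,0,0,0,0,0],[3,0,0,0,0,0],[4,0,0,0,0,0],[4,0,0,0,0,0]]
  ]
}}

```text
clock: 11.98
tool_pos: [0.5283, -0.2109, 0.1089]
orientation: [-18.5, 90.0, -18.4]
force: [1.7, -0.1, 4.0]
opening: 0.0234
```

Emit:
{"api": "carry_out", "payload": {
  "series": [
    [[0.7,0,0,0,0,0],[1.4,0,0,0,0,0],[2,0,0,0,0,0],[2,0,0,0,0,0]]
  ]
}}

```text
clock: 12.48
tool_pos: [0.5282, -0.211, 0.1071]
orientation: [-28.2, 90.0, -28.1]
force: [0.3, -0.2, 7.2]
opening: 0.0237
```

Emit:
{"api": "carry_out", "payload": {
  "series": [
    [[0.7,0,0,0,0,0],[1.4,0,0,0,0,0],[2,0,0,0,0,0],[2,0,0,0,0,0]]
  ]
}}

```text
clock: 12.98
tool_pos: [0.5278, -0.2108, 0.1043]
orientation: [162.7, 90.0, 162.8]
force: [1.7, 0.3, 1.5]
opening: 0.0232
```

Emit:
{"api": "carry_out", "payload": {
  "series": [
    [[0.6,0,0,0,0,0],[1.2,0,0,0,0,0],[1.8,0,0,0,0,0],[1.8,0,0,0,0,0]]
  ]
}}

```text
clock: 13.48
tool_pos: [0.5279, -0.2108, 0.1027]
orientation: [131.8, 90.0, 131.9]
force: [1.8, -0.5, 2.0]
opening: 0.0232
```

Emit:
{"api": "carry_out", "payload": {
  "series": [
    [[0.6,0,0,0,0,0],[1.2,0,0,0,0,0],[1.2,0,0,0,0,0]]
  ]
}}

```text
clock: 13.85
tool_pos: [0.5279, -0.2108, 0.1015]
orientation: [178.7, 90.0, 178.8]
force: [2.0, -0.4, 1.2]
opening: 0.0238
```

Emit:
{"api": "carry_out", "payload": {
  "series": [
    [[0.5,0,0,0,0,0],[1,0,0,0,0,0],[1,0,0,0,0,0]]
  ]
}}

```text
clock: 14.22
tool_pos: [0.5279, -0.2108, 0.1005]
orientation: [154.5, 90.0, 154.6]
force: [1.9, -1.1, 1.8]
opening: 0.0234
```

Emit:
{"api": "carry_out", "payload": {
  "series": [
    [[0.5,0,0,0,0,0],[0.5,0,0,0,0,0]]
  ]
}}

```text
clock: 14.48
tool_pos: [0.5279, -0.2108, 0.1]
orientation: [166.5, 90.0, 166.6]
force: [2.0, -0.8, 1.1]
opening: 0.0236
```

Emit:
{"api": "carry_out", "payload": {
  "series": [
    [[0.5,0,0,0,0,0],[0.5,0,0,0,0,0]]
  ]
}}

```text
clock: 14.72
tool_pos: [0.5278, -0.2108, 0.0992]
orientation: [138.2, 90.0, 138.3]
force: [2.9, -0.4, -0.5]
opening: 0.0234
```

Emit:
{"api": "carry_out", "payload": {
  "series": [
    [[0.5,0,0,0,0,0],[0.5,0,0,0,0,0]]
  ]
}}

```text
clock: 14.98
tool_pos: [0.5279, -0.2108, 0.099]
orientation: [166.7, 90.0, 166.9]
force: [2.1, 0.1, 0.2]
opening: 0.0234
```

Emit:
{"api": "carry_out", "payload": {
  "series": [
    [[0.5,0,0,0,0,0],[0.5,0,0,0,0,0]]
  ]
}}

```text
clock: 15.22
tool_pos: [0.5279, -0.2109, 0.0985]
orientation: [-152.2, 90.0, -152.1]
force: [1.4, 0.3, 0.5]
opening: 0.0233
```

Emit:
{"api": "carry_out", "payload": {
  "series": [
    [[0.4,0,0,0,0,0],[0.4,0,0,0,0,0]]
  ]
}}

```text
clock: 15.48
tool_pos: [0.5279, -0.2109, 0.0982]
orientation: [-64.1, 90.0, -63.9]
force: [2.6, -0.3, 0.1]
opening: 0.0235
```

Emit:
{"api": "carry_out", "payload": {
  "series": [
    [[0.5,0,0,0,0,0],[0.5,0,0,0,0,0]]
  ]
}}

```text
clock: 15.72
tool_pos: [0.5279, -0.2109, 0.0977]
orientation: [-84.1, 90.0, -83.9]
force: [1.3, 0.0, 2.2]
opening: 0.0234
```

Emit:
{"api": "carry_out", "payload": {
  "series": [
    [[0.4,0,0,0,0,0],[0.4,0,0,0,0,0]]
  ]
}}

```text
clock: 15.98
tool_pos: [0.528, -0.2109, 0.0976]
orientation: [-29.1, 90.0, -29.0]
force: [0.6, 1.1, 4.2]
opening: 0.0237
```

Emit:
{"api": "carry_out", "payload": {
  "series": [
    [[0.5,0,0,0,0,0],[0.5,0,0,0,0,0]]
  ]
}}

```text
clock: 16.23
tool_pos: [0.5282, -0.211, 0.0976]
orientation: [-27.6, 90.0, -27.5]
force: [-0.0, 1.3, 8.7]
opening: 0.0234
```

Emit:
{"api": "carry_out", "payload": {
  "series": [
    [[0.5,0,0,0,0,0],[0.5,0,0,0,0,0]]
  ]
}}

```text
clock: 16.48
tool_pos: [0.5283, -0.211, 0.0975]
orientation: [-25.8, 89.9, -25.7]
force: [-0.8, 1.7, 11.8]
opening: 0.0237
```

Emit:
{"api": "carry_out", "payload": {
  "series": [
    [[0.4,0,0,0,0,0],[0.8,0,0,0,0,0],[0.8,0,0,0,0,0]]
  ]
}}

```text
clock: 16.85
tool_pos: [0.5284, -0.2111, 0.0974]
orientation: [-26.4, 89.9, -26.3]
force: [-2.8, 1.7, 17.5]
opening: 0.0238
```

Emit:
{"api": "carry_out", "payload": {
  "series": [
    [[-1,0,0,0,0,0],[-2,0,0,0,0,0],[-3,0,0,0,0,0],[-4,0,0,0,0,0],[-5,0,0,0,0,0],[-5,0,0,0,0,0]]
  ]
}}

```text
clock: 17.6
tool_pos: [0.5276, -0.2107, 0.0995]
orientation: [154.5, 89.9, 154.5]
force: [4.9, -1.6, -10.6]
opening: 0.0234
```

Emit:
{"api": "carry_out", "payload": {
  "series": [
    [[-1.2,0,0,0,0,0],[-2.5,0,0,0,0,0],[-3.8,0,0,0,0,0],[-5,0,0,0,0,0],[-5,0,0,0,0,0]]
  ]
}}

```text
clock: 18.23
tool_pos: [0.5275, -0.2106, 0.104]
orientation: [153.6, 89.9, 153.7]
force: [6.1, -2.1, -15.1]
opening: 0.0234
```

```bash
python3 - <<'E'
from plant import *
from h import *
o=get_obs();W=snapshot("wrist");S=snapshot("scene");print(o["tool_pos"],o["force"])
a=cv2.resize(W["color"][170:240,280:360,::-1],None,fx=5,fy=5,interpolation=0)
b=cv2.resize(S["color"][140:210,230:310,::-1],None,fx=5,fy=5,interpolation=2)
cv2.imwrite("pics/w7.png",np.hstack([a,b]))
E
```

```text
[ 0.52745794 -0.21061854  0.10396081] [  6.12281987  -2.08587334 -15.11767417]
```

View pics/w7.png

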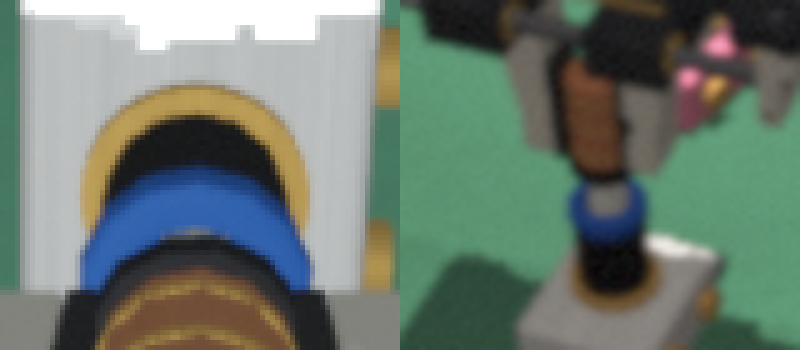

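The lift is at about 5 mm: TCP up 6.5 mm, pull about 14–15 N. The pictures show the stem inside the raised blue collar. I'll hold here, then lower.

Emit:
{"api": "carry_out", "payload": {
  "series": [
    [[0,0,0,0,0,0],[0,0,0,0,0,0],[0,0,0,0,0,0],[0,0,0,0,0,0]]
  ]
}}

```text
clock: 18.82
tool_pos: [0.5275, -0.2106, 0.1039]
orientation: [154.5, 89.9, 154.6]
force: [6.5, -2.4, -15.4]
opening: 0.0231
```

Emit:
{"api": "carry_out", "payload": {
  "series": [
    [[1,0,0,0,0,0],[2,0,0,0,0,0],[3,0,0,0,0,0],[4,0,0,0,0,0],[5,0,0,0,0,0],[6,0,0,0,0,0],[7,0,0,0,0,0],[7.6,0,0,0,0,0],[7.6,0,0,0,0,0]]
  ]
}}

```text
clock: 19.95
tool_pos: [0.5279, -0.2109, 0.0982]
orientation: [-28.8, 90.0, -28.7]
force: [1.7, 0.2, -0.1]
opening: 0.0233
```

Emit:
{"api": "carry_out", "payload": {
  "series": [
    [[0.6,0,0,0,0,0],[0.6,0,0,0,0,0]]
  ]
}}

```text
clock: 20.2
tool_pos: [0.528, -0.2109, 0.0977]
orientation: [-30.4, 90.0, -30.3]
force: [1.5, 1.3, 2.7]
opening: 0.0238
```

Emit:
{"api": "carry_out", "payload": {
  "series": [
    [[0,0,0,0,0,0],[0,0,0,0,0,0],[0,0,0,0,0,0],[0,0,0,0,0,0],[0,0,0,0,0,0],[0,0,0,0,0,0]]
  ],
  "hand": -1
}}

```text
clock: 20.95
tool_pos: [0.5278, -0.2109, 0.0972]
orientation: [170.7, 90.0, 170.8]
force: [-0.2, -0.2, 0.2]
opening: 0.0779
```

Released. I'll back straight up 110 mm, then move aside to look.

Emit:
{"api": "carry_out", "payload": {
  "series": [
    [[-5,0,0,0,0,0],[-20,0,0,0,0,0],[-40,0,0,0,0,0],[-70,0,0,0,0,0],[-100,0,0,0,0,0],[-120,0,0,0,0,0],[-130,0,0,0,0,0],[-130,0,0,0,0,0]]
  ]
}}

```text
clock: 21.95
tool_pos: [0.5281, -0.2109, 0.2282]
orientation: [-1.6, 89.9, -1.5]
force: [0.4, 0.5, -0.1]
opening: 0.0876
```

```bash
python3 - <<'E'
from plant import *
from h import *
o=get_obs();W=snapshot("wrist");S=snapshot("scene");print(o["clock"],o["tool_pos"],o["force"],o["opening"])
cv2.imwrite("pics/s8.png",S["color"][:,:,::-1]);cv2.imwrite("pics/w8.png",W["color"][:,:,::-1])
E
```

```text
21.95 [ 0.52814433 -0.21085821  0.22816162] [ 0.4319932   0.47575236 -0.14718103] 0.08756792284090732
```

View pics/s8.png

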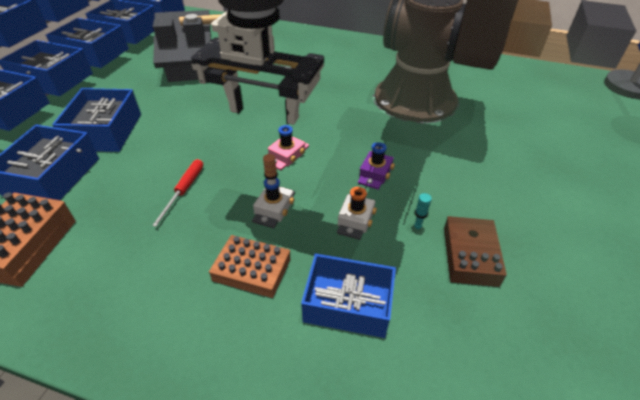

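View pics/w8.png

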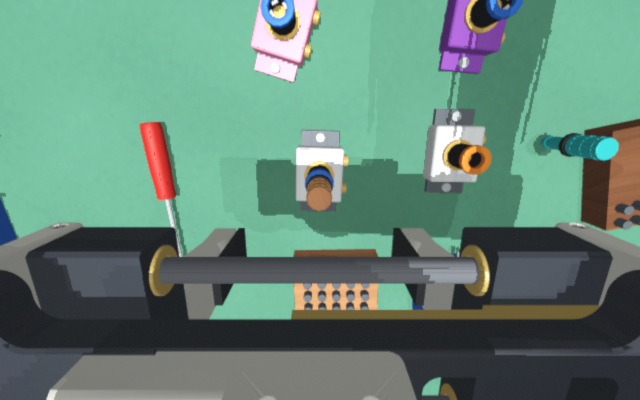

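The silencer stands upright in the blue-collared fitting (scene (270,170), wrist (319,185)). The gripper is clear, and the bin, tray and screwdriver are where they were. I'm handing in.

```bash
python3 -c "
from plant import *
print(close_job())"
```

```text
the job is handed in; nothing more can be done
None
```

I took the bronze silencer out of its block and pushed it into the blue-collared fitting. It locked there and held in the pull test. I handed the job in at about 22 s of the 48 s allowed.

- **Insertion:** the pawls resisted with about 8 N, then the drag dropped. The stem hit a hard stop about 26 mm below the mouth. I pushed it to about 18–19 N; that is the highest reading between steps, and I only read the force at the end of each move.
- **Lock test:** pulling up with about 15 N raised the silencer 6.5 mm, which is about 5 mm of fitting lift after the free play. I held it there for about 0.7 s, then lowered it to the stop and let go.
- **Last check:** the final pictures show the silencer upright in the fitting with the gripper clear. By eye, the parts bin, pin tray, screwdriver and look-alikes are where they were.
- **Disagreement between cameras:** before insertion, the scene, top and wrist views put the fitting up to about 3 mm apart. Turning the wrist 90° showed the wrist camera was off by about 1 mm along one axis. I corrected for that, and the stem went in with no more than 2–3 N of sideways force.

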